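# Vent the vacuum jar and take off its lid

### The arm

A 6-joint arm with a two-finger parallel gripper is mounted at the origin on the work surface. World frame = base frame: x ahead of the robot, y to its left, z up, the work surface at z = 0. Lengths are in mm, angles in rad, forces in N, time in s.
With the tool pointing down it reaches from about 350 to 725 mm from the base axis. Payload 6 kg.
Tool frame: the origin (TCP) lies at the very end of the fingers, on their centre line; the grasp point (between the pads) lies 19 mm behind it (robot.hold_point_z is the distance from the TCP to the grasp point, in mm); z points along the fingers, y is the direction in which the jaws open and shut (so a half turn about z gives the same grasp; the last joint's range is limited). The gripper opens to 85 mm and grips with 20 to 120 N. Pads are 22 mm wide; open, the fingers measure 114 mm over their backs; the gripper's body (76 mm by 85 mm) begins 54 mm behind the grasp point. The pads swing forward as they close: fully open they stand 13 mm farther back than shut.
Start: joints at [1.586, 0.04, 0.085, 0, -1.615, -0.334], TCP at [188.03, 569.753, 231.261] pointing down, gripper open.
Joint ranges: [-2.56, 2.56], [-1.29, 2.01], [-1.08, 1.49], [-3.29, 1.98], [-2.81, -0.18], [-2.99, 2.99]. Speed limits (rad/s): [2.57, 2.57, 3.01, 3.14, 3.14, 3.14].

### API

Orientations are given as a unit quaternion [x, y, z, w].
In Python, from cell import robot, capture, camera_info, workorder gives the robot as it stands.
- The arm moves only by the tool play_rows, never from a script. Its argument "series" is one flat list of numbers, 7 for each row, row after row: the shift along the world's x, y, z in units of 0.5 m (1.0 is 0.5 m), then the turn, a rotation vector about the world's x, y, z in units of pi rad (1.0 is pi rad), then the opening, from 0 (shut) to 1 (fully open). In form: [x, y, z, rx, ry, rz, gripper, x, y, z, rx, ry, rz, gripper, ...]. A call has 1 to 12 rows; each row is the pose to reach, as a shift and turn from the pose commanded when the call began, turning the shorter way round; what a row does not reach only later rows make up. A row lasts 1/12 s, in which the tool goes at most 41.7 mm and 7.16 degrees, less where a joint would pass 70% of its speed; a pose out of reach is approached as far as the arm can. A call with a number of a shift or a turn outside -1 to 1 is refused whole. A call with a gripper value outside its range is refused whole. The fingers move at their own pace and stop on an object; the grip force is fixed at half the most. Time passes only in rows, so rows that repeat a pose let the fingers close. It gives the time, the measured TCP pose, the force and the opening at its end, in the units of the state.
- robot.state(): the state, without advancing time (a new reading comes with each control period).
- capture(name): name is "side" or "top" or "wrist"; returns (picture, depth): 420x560x3 uint8, red, green, blue; 420x560 float32, mm along the optical axis (not along the pixel's ray), 0 where there is no reading.
- camera_info(name): a dict with "fx", "fy", "cx", "cy" (pixels), "rvec" (rotation vector, rad) and "tvec" (3), from world to camera coordinates, as OpenCV has them; the wrist camera has in their place "tool_from_camera" (4x4, takes a point from camera to tool coordinates, whose origin is the TCP and whose axes are the flange's). Camera axes: x right, y down, z forward; pixel columns grow to the right and rows downward; lengths in mm; the calibration is good to about 2 mm. A picture is of the moment at which its call begins: read the wrist's pose just before it. camera_info takes no time and is no camera call.
- workorder.close_job(): hands the job in, once; it reports no verdict.
The state is a dict: "time_s": time; "joints": joint angles; "dq": joint speeds; "joint_torque": joint torques, N m; "position": TCP position; "tcp_rot": TCP orientation; "contact_force": force on the tool from outside, world axes, zero at the start; "ft_torque": the same for the moment, N m; "width": finger opening in mm.
Only numpy, scipy, OpenCV 4.12 (cv2) and the standard library are available. Lean on these libraries where they do the work, as an engineer would, in place of code of your own. Each camera call takes 0.05 s, during which the arm holds its last target. There are 200 camera calls.

### The job

The glass jar with the tuning fork inside is under vacuum. Let the air in by turning the lever tap on its brass lid fully open, a quarter turn, while the lid stays on the jar; then lift the lid off by its knob, keep it level, and set it down (do not drop it) knob up, wholly on the round cork rest, with the tap left open. Leave the mallet, the resonator bulb and the holder stem where they are.

Things in the scene. Friction and masses are not known exactly. Their poses are not given: they have to be found in the camera images.
- lid: Loose round brass lid, 132 mm across, 30 mm high to its flat top, 0.4 to 0.7 kg. Origin: centre of its skirt's lower edge; z up. Knob in the centre, tap towards +x, a small dial (28 mm across, 13 mm high) 43 mm towards -x. Tap shut: the vacuum holds the lid down (1 to 2 mm of give). Tap fully open: it is free; raise it straight up over 22 mm, as its skirt hangs around the jar's flange.
- knob (a point): Middle of the lid's turned beech knob, on the lid's axis, 37 mm above the lid's flat top (67 mm above its origin). The knob is 32 mm across and 26 mm high, on a 16 mm stem. Axes as the lid's. Grasp it from above, the fingers closing along the lid's y, clear of tap and dial.
- tap (a joint): Angle of the vent tap, rad: 0 = shut, lever pointing straight outward from the lid's centre; 1.57 = fully open (stop), lever square to that. It opens counter-clockwise seen from above. It starts shut or nearly so (0 to 0.25). Friction (about 0.05 N m, 1 to 1.5 N at the lever) keeps it where it is left.
- tap_pivot (a point): On the tap's upright turning axis, at the middle height of its lever: 43 mm from the lid's centre along the lid's +x, 53 mm above the lid's origin (23 mm above the lid's flat top). Axes as the lid's. The hub is 18 mm across and its top is 7 mm above this point.
- lever_end (a point): Centre of the 16 mm ball at the outer end of the steel tap lever, 58 mm from tap_pivot at the same height. The lever is a straight bar 8 mm wide and 12 mm high, running from the hub along this point's +x; it overhangs the lid's edge. There is 17 mm of free height under the bar over the lid's top.
- jar_rim (a point): Centre of the jar's rim, 100 mm above the shelf. The jar is fixed: glass 100 mm across, flange 116 mm across and 10 mm thick at the rim, base 140 mm across. The lid's skirt (120 mm inside, 22 mm deep) fits loosely over the flange; seated, the lid's origin is 22 mm below the rim.
- rest_top (a point): Centre of the cork face of the rest: a fixed low beech disc, 170 mm across, topped by cork 160 mm across; this face is 20 mm above the shelf.
- mallet: Bystander, loose: mallet lying flat, rubber head 36 mm across and 60 mm long at its local +y end, ash handle along y; 250 mm long, 36 mm high. Origin: on the shelf under the handle.
- bulb: Bystander, loose: green glass Helmholtz resonator bulb, 80 mm across, 88 mm high, neck up. Origin: centre of its underside.
- stem: Bystander, loose: turned beech holder stem standing on its 48 mm foot, 78 mm high, a brass cross pin sticking out 6 mm on either side at 40 mm height. Origin: centre of its underside.
- socket: Bystander, fixed to the shelf: brass bayonet socket, 64 mm across, 30 mm high. Origin: centre of its underside.
Things that resemble listed ones, but are neither listed nor needed, are in the scene too. There is more than one size of the lid; the job needs the smallest.

How it is judged (in metres and radians):
On the way, in this order (a step that is already met when the one before it is completed fails the run):
1. the tap is turned open (beyond 1.25 rad) with the lid still seated on the jar (value of joint tap above 1.25 rad and z of lid in the frame of jar_rim below -0.016 m and horizontal distance between lid and jar_rim below 0.006 m), for 0.2 s.
2. the lid is lifted clear of the jar, held by the fingers (z of lid in the frame of jar_rim above 0.003 m and contact force between the fingers and lid above 0.5 N), for 0.1 s.
At the end, for the whole second after the job is handed in: The lid stands knob up on the cork, its skirt flat on it (within 3 mm in height, 0.05 rad in tilt) and its centre within 14 mm of the cork's centre, so that it is wholly on the cork; it is at rest and released, and the tap is still open (beyond 1.2 rad) (horizontal distance between lid and rest_top below 0.014 m and z of lid in the frame of rest_top between -0.003 and 0.003 m and angle between lid's own z axis and vertical below 0.05 rad and linear speed of lid below 0.01 m/s and value of joint tap above 1.2 rad); the robot touches nothing.
It fails at once if the lid is raised (over 5 mm) with the tap not open (below 0.9 rad) (value of joint tap below 0.9 rad and z of lid in the frame of jar_rim above -0.017 m and horizontal distance between lid and jar_rim below 0.03 m).
It fails at once if the lid is tipped by more than 0.35 rad (angle between lid's own z axis and vertical above 0.35 rad).
It fails at once if the lid is dropped: away from the jar, untouched by the fingers and more than 10 mm above the cork (contact force between the fingers and lid below 0.05 N and z of lid in the frame of rest_top above 0.01 m and (horizontal distance between lid and jar_rim above 0.02 m or z of lid in the frame of jar_rim above 0.005 m)).
It fails at once if a bystander (mallet, bulb, stem) is moved by more than 20 mm (distance of any of mallet, bulb, stem from where it was at the start of the episode above 0.02 m).
It also fails if it takes over 54 s, if anything falls off the work surface, if the arm or the gripper's body presses on something with over 40 N, if the wrist force passes 120 N, or if a joint passes its speed limit or range.

## Working session

There is one attempt and no reset: what is moved stays moved. The work goes in short steps, Python scripts to look and compute and a tool call to move; the robot and the scene stay as the last step left them, time stands still between calls to the robot, and variables do not carry over. Pictures are saved under pics/ and viewed, about 8 in all and at most 12, crops included, and the job is handed in when it is done.

Besides the shell and the picture viewer there is one more tool, called after ">>>" as name(argument=value, ...), one argument or row to a line, values as JSON. play_rows: Moves the arm, as the interface text tells. Shifts and turns lie within -1 to 1; 1 stands for 0.5 m of shift or pi rad of turn. Its arguments: {"type":"object","properties":{"series":{"type":"array","items":{"type":"number","minimum":-1,"maximum":1}}},"required":["series"]}

```bash
ls && mkdir -p pics && cat > h.py <<'E'
import numpy as np, cv2
from cell import robot, capture, camera_info, workorder
from scipy.spatial.transform import Rotation as R
def shot(n,name):
    s=robot.state(); p,d=capture(n)
    np.savez('pics/'+name+'.npz',p=p,d=d,pos=s['position'],q=s['tcp_rot'])
    cv2.imwrite('pics/'+name+'.png',p[:,:,::-1]); return p,d
def w2c(n,z=None):
    i=camera_info(n)
    K=np.array([[i['fx'],0,i['cx']],[0,i['fy'],i['cy']],[0,0,1]])
    if n=='wrist':
        T=np.eye(4);T[:3,:3]=R.from_quat(z['q']).as_matrix();T[:3,3]=z['pos']
        M=np.linalg.inv(T@np.array(i['tool_from_camera']))
    else:
        M=np.eye(4);M[:3,:3]=cv2.Rodrigues(np.array(i['rvec'],float))[0];M[:3,3]=np.ravel(i['tvec'])
    return K,M
def cloud(n,name):
    z=np.load('pics/'+name+'.npz');K,M=w2c(n,z);d=z['d'].astype(float)
    v,u=np.mgrid[:d.shape[0],:d.shape[1]]
    P=np.stack([(u-K[0,2])/K[0,0]*d,(v-K[1,2])/K[1,1]*d,d,np.ones_like(d)],-1)@np.linalg.inv(M).T
    P=P[...,:3];P[d<=0]=np.nan;return P
def onplane(n,name,u,v,zh):
    z=np.load('pics/'+name+'.npz');K,M=w2c(n,z);I=np.linalg.inv(M)
    r=I[:3,:3]@[(u-K[0,2])/K[0,0],(v-K[1,2])/K[1,1],1];o=I[:3,3]
    return o+r*(zh-o[2])/r[2]
E
python3 - <<'E'
from h import *
s=robot.state();print(s)
for n in('top','side'):
    shot(n,n+'0');i=camera_info(n);print(n,{k:np.round(v,3) for k,v in i.items()})
print(camera_info('wrist'), robot.hold_point_z)
a=cv2.imread('pics/top0.png');b=cv2.imread('pics/side0.png')
E
```

```text
pics
{'time_s': 0.0, 'joints': array([ 1.58569973e+00,  4.08032272e-02,  8.37917255e-02, -4.81990151e-04,
       -1.61548023e+00, -3.33715965e-01]), 'dq': array([ 0.00021116, -0.000774  ,  0.0005427 ,  0.00049378,  0.00215568,
       -0.00048616]), 'joint_torque': array([ 7.67256006e-04, -3.68185866e+01,  3.47433650e+01,  6.93258762e+00,
       -5.18380592e-03, -4.04113990e-06]), 'position': array([187.86694319, 569.4823618 , 230.26962165]), 'tcp_rot': array([ 9.87322992e-01, -1.58721555e-01, -9.00991963e-05,  8.76613926e-04]), 'contact_force': array([0.43972256, 0.48630399, 0.47893658]), 'ft_torque': array([ 0.00075695, -0.0046278 , -0.00757864]), 'width': 85.0642328689854}
top {'fx': np.float64(403.782), 'fy': np.float64(403.782), 'cx': np.float64(274.144), 'cy': np.float64(203.396), 'rvec': array([ 2.13 , -2.086,  0.227]), 'tvec': array([  91.495,  542.617, 1216.738])}
side {'fx': np.float64(502.551), 'fy': np.float64(502.551), 'cx': np.float64(282.198), 'cy': np.float64(209.023), 'rvec': array([ 0.076, -2.679,  1.571]), 'tvec': array([ 533.221,   51.819, 1721.045])}
{'fx': 332.3760496554302, 'fy': 332.3760496554302, 'cx': 278.2575011824815, 'cy': 212.1038263798036, 'tool_from_camera': array([[ 7.32094657e-04, -9.61153301e-01, -2.76014123e-01,
         6.97232593e+01],
       [ 9.99999461e-01,  9.06825607e-04, -5.05424001e-04,
        -1.59527386e+00],
       [ 7.36086622e-04, -2.76013605e-01,  9.61153447e-01,
        -1.42479505e+02],
       [ 0.00000000e+00,  0.00000000e+00,  0.00000000e+00,
         1.00000000e+00]])} 18.700000000000003
```

View pics/top0.png

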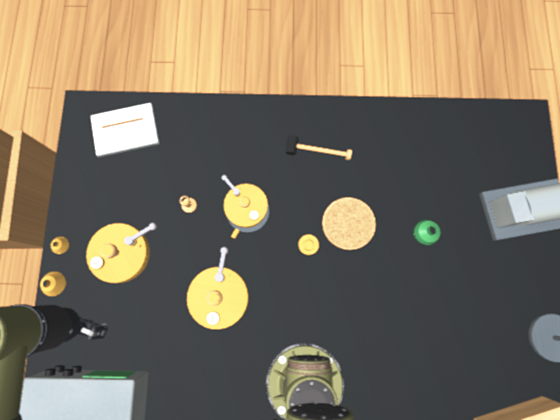

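View pics/side0.png

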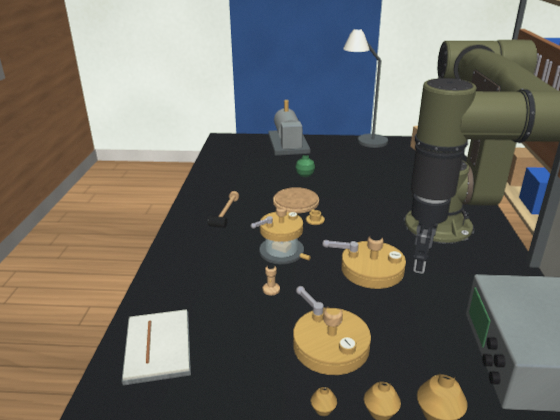

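Three lids are in the top view: (117,253), (217,297) and (246,207). The one at (246,207) is the smallest and stands on the glass jar, with a brass item at (236,233) beside it. The cork is at (349,223). I'll measure them and make an enlarged crop.

```bash
python3 - <<'E'
from h import *
P=cloud('top','top0');S=cloud('side','side0')
for nm,u,v in [('knob',244,202),('dial',254,215),('ball',225,179),('hub',236,191),('lidtop',252,200),('cork',349,223),('shelf',400,300),('lidB',235,290),('lidC',100,245),('socket',309,245),('bulb',427,232),('stem',188,204),('malletH',292,145),('malE',349,155),('part',235,234)]: print(nm,P[v,u].round(1))
for nm,u,v in [('cork',297,200),('lidtop',285,228),('knob',281,211),('ball',255,225),('shelf',200,300)]: print('side',nm,S[v,u].round(1))
# cork centroid, lid top circle
z=P[...,2];
for nm,(u,v),r,lo,hi in [('cork',(349,223),40,12,30),('lidtop',(246,207),35,100,112)]:
    m=np.zeros(z.shape,bool);m[v-r:v+r,u-r:u+r]=1;m&=(z>lo)&(z<hi)
    c,rad=cv2.minEnclosingCircle(P[m][:,:2].astype(np.float32));print(nm,c,rad,np.median(P[m],0),m.sum())
a=cv2.imread('pics/top0.png')[155:250,170:300];b=cv2.imread('pics/side0.png')[190:270,230:340]
a=cv2.resize(a,(560,410),interpolation=3);b=cv2.resize(b,(240,175),interpolation=3)
o=np.zeros((410,800,3),np.uint8);o[:,:560]=a;o[:175,560:]=b;cv2.imwrite('pics/crop1.png',o)
E
```

```text
knob [526.4 192.1 134.2]
dial [490.3 161.9 121.1]
ball [595.  251.3 137.5]
hub [558.5 216.8 138.4]
lidtop [539.1 170.2 107.2]
cork [ 489.7 -139.9   18.3]
shelf [ 250.9 -298.6    1.6]
lidB [270.8 216.8  42.8]
lidC [399.3 643.   45.2]
socket [417.6 -12.3   4.1]
bulb [ 457.6 -370.    71. ]
stem [530.1 371.6  71.7]
malletH [745.5  47.6  34.9]
malE [ 713.8 -140.7   37.2]
part [446.9 226.7  14.2]
side cork [ 486.8 -116.6   18.4]
side lidtop [511.5 228.2 107.8]
side knob [524.2 210.3 155.5]
side ball [597.3 257.3 133.1]
side shelf [733.7 439.7  -1.6]
cork (468.89019775390625, -110.4222640991211) 121.25273132324219 [ 487.90661486 -138.43415468   19.99952533] 2088
lidtop (524.4002075195312, 188.6415557861328) 66.0479507446289 [522.05638929 189.40096175 107.85969677] 1197
```

View pics/crop1.png

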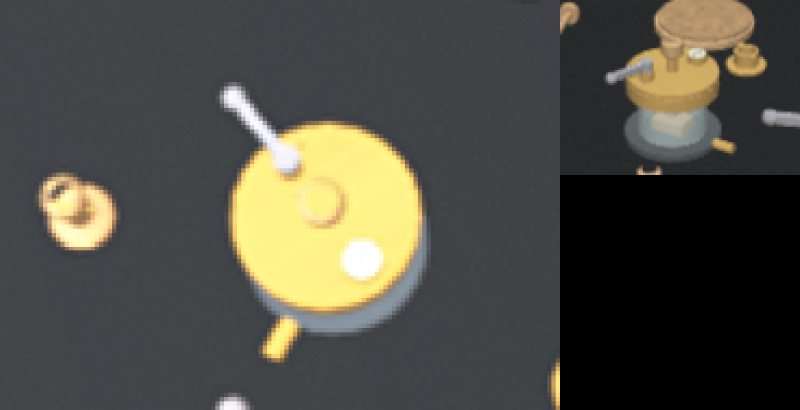

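The crop confirms it: a lid of 66 mm radius (132 mm across) on the jar, hub at (285,158) and ball at (232,95) in the crop, dial opposite. Next I'll move the wrist camera over it.

>>> play_rows(
  series=[0.672, -0.76, 0.04, 0, 0, -0.661, 0, 0.672, -0.76, 0.04, 0, 0, -0.661, 0, 0.672, -0.76, 0.04, 0, 0, -0.661, 0, 0.672, -0.76, 0.04, 0, 0, -0.661, 0, 0.672, -0.76, 0.04, 0, 0, -0.661, 0, 0.672, -0.76, 0.04, 0, 0, -0.661, 0, 0.672, -0.76, 0.04, 0, 0, -0.661, 0, 0.672, -0.76, 0.04, 0, 0, -0.661, 0, 0.672, -0.76, 0.04, 0, 0, -0.661, 0, 0.672, -0.76, 0.04, 0, 0, -0.661, 0, 0.672, -0.76, 0.04, 0, 0, -0.661, 0, 0.672, -0.76, 0.04, 0, 0, -0.661, 0],
)

```text
time_s: 1.1
position: [519.8, 193.6, 250.8]
tcp_rot: [-0.612, 0.791, 0.0, -0.0]
contact_force: [1.2, 0.9, 0.3]
width: -0.0
```

```bash
python3 - <<'E'
from h import *
s=robot.state();m=R.from_quat(s['tcp_rot']).as_matrix();print(s['position'],np.degrees(np.arctan2(m[1,0],m[0,0])),s['joints'])
E
```

```text
[519.80866652 193.62050907 250.82715929] -104.55218863560441 [ 7.18450903e-01 -7.68951700e-02  4.94028011e-03 -3.31332729e-04
 -1.65283224e+00 -9.72461622e-01]
```

>>> play_rows(
  series=[0.008, -0.01, 0, 0, 0, -0.18, 0, 0.008, -0.01, 0, 0, 0, -0.18, 0, 0.008, -0.01, 0, 0, 0, -0.18, 0, 0.008, -0.01, 0, 0, 0, -0.18, 0, 0.008, -0.01, 0, 0, 0, -0.18, 0, 0.008, -0.01, 0, 0, 0, -0.18, 0, 0.008, -0.01, 0, 0, 0, -0.18, 0],
)

```text
time_s: 1.68
position: [522.9, 190.5, 250.6]
tcp_rot: [-0.371, 0.929, 0.0, -0.0]
contact_force: [-1.1, 0.1, -0.6]
width: -0.4
```

```bash
python3 - <<'E'
from h import *
shot('wrist','w1');P=cloud('wrist','w1')
s=robot.state();m=R.from_quat(s['tcp_rot']).as_matrix();print(s['position'],np.degrees(np.arctan2(m[1,0],m[0,0])),s['joints'],s['contact_force'])
a=cv2.imread('pics/w1.png');cv2.imwrite('pics/w1b.png',cv2.resize(a,(800,600)))
z=P[...,2]
for lo,hi in[(101,113),(145,165),(125,143)]:
    m=(z>lo)&(z<hi)&(np.hypot(P[...,0]-524,P[...,1]-189)<130);c,r=cv2.minEnclosingCircle(P[m][:,:2].astype(np.float32));print(lo,hi,m.sum(),c,r,np.median(P[m],0))
E
```

```text
[522.87456731 190.48314186 250.67924357] -136.46787594700177 [ 7.10092485e-01 -7.19213382e-02  9.33995110e-03 -2.30560098e-04
 -1.65256006e+00 -1.52112875e+00] [ 0.86139096 -0.54868999  0.136342  ]
101 113 14002 (525.3991088867188, 192.509765625) 65.849365234375 [520.5999263  188.14877055 108.02149546]
145 165 627 (525.1967163085938, 192.32752990722656) 15.848128318786621 [519.46077644 187.11027609 155.61219566]
125 143 480 (539.1940307617188, 198.67596435546875) 30.669355392456055 [528.43406561 195.52469948 136.10927741]
```

View pics/w1b.png

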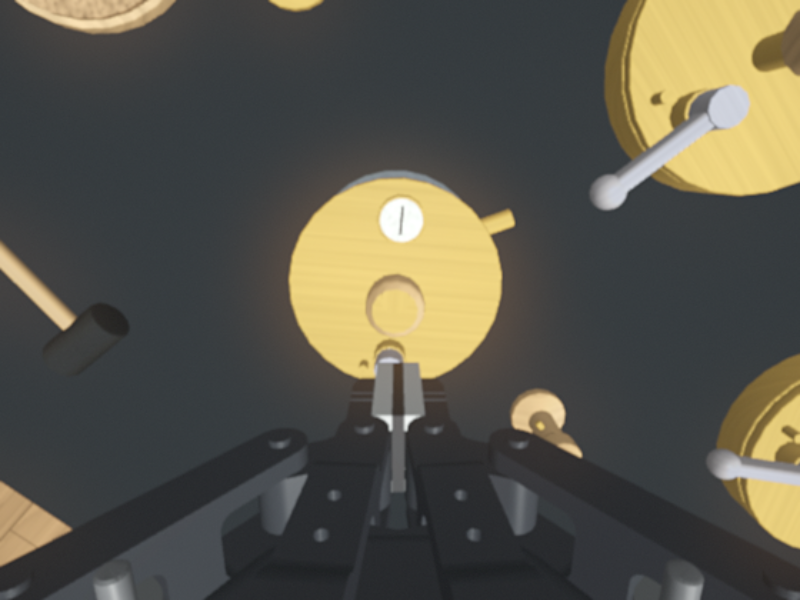

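```bash
python3 - <<'E'
from h import *
d=onplane('wrist','w1',281.4,153.3,121);print('dial',d,np.degrees(np.arctan2(192.4-d[1],525.3-d[0])),np.hypot(192.4-d[1],525.3-d[0]))
c=np.array([170,155]);f=np.array([560/130,410/95])
for n,(u,v),z in[('ball',(232,95),139),('hub',(286,159),138),('dial',(361,259),121),('knob',(322,202),158)]:
    p=c+np.array([u,v])/f-.5+.1; print(n,onplane('top','top0',*p,z).round(1))
P=cloud('top','top0');z=P[...,2]
m=(z>12)&(z<30)&(np.hypot(P[...,0]-488,P[...,1]+138)<95);c,r=cv2.minEnclosingCircle(P[m][:,:2].astype(np.float32));print(c,r,np.median(P[m],0))
E
```

```text
dial [491.18605895 165.52543488 121.        ] 38.2306277175589 43.42813862411822
ball [601.9 256.1 139. ]
hub [557.2 216.8 138. ]
dial [491.4 163.7 121. ]
knob [523.  189.3 158. ]
(490.3765869140625, -140.16650390625) 84.56878662109375 [ 488.87686671 -139.1249349    19.98721191]
```

>>> play_rows(
  series=[0.172, 0.065, 0, 0, 0, 0, 0, 0.172, 0.065, 0, 0, 0, 0, 0, 0.172, 0.065, 0, 0, 0, 0, 0, 0.172, 0.065, -0.06, 0, 0, 0, 0, 0.172, 0.065, -0.12, 0, 0, 0, 0, 0.172, 0.065, -0.18, 0, 0, 0, 0, 0.172, 0.065, -0.23, 0, 0, 0, 0, 0.172, 0.065, -0.265, 0, 0, 0, 0, 0.172, 0.065, -0.265, 0, 0, 0, 0, 0.172, 0.065, -0.265, 0, 0, 0, 0],
)

```text
time_s: 2.57
position: [608.6, 222.7, 117.9]
tcp_rot: [-0.37, 0.929, -0.0, -0.001]
contact_force: [-0.1, 1.1, 2.0]
width: -0.2
```

```bash
python3 - <<'E'
from h import *
shot('wrist','w2');shot('top','top2')
a=cv2.imread('pics/w2.png');b=cv2.imread('pics/top2.png')[140:260,190:310]
o=np.zeros((420,800,3),np.uint8);o[:,:480]=a[:,40:520];o[:320,480:]=cv2.resize(b,(320,320));cv2.imwrite('pics/w2b.png',o)
h=np.array([559,218.9]);
for i,phi in enumerate(np.radians([41,55,70,85,100,110,118])):
    c,s=np.cos(phi),np.sin(phi);p=h+40*np.array([c,s])+11*np.array([s,-c]);q=p-[608.8,222.8]
    print(np.degrees(phi).round(),(q/500).round(4),((np.degrees(phi)-43.5)/180).round(3))
E
```

```text
41.0 [-0.0248  0.0281] -0.014
55.0 [-0.0357  0.0451] 0.064
70.0 [-0.0516  0.0599] 0.147
85.0 [-0.0707  0.07  ] 0.231
100.0 [-0.0918  0.0748] 0.314
110.0 [-0.1063  0.0749] 0.369
118.0 [-0.1177  0.0732] 0.414
```

View pics/w2b.png

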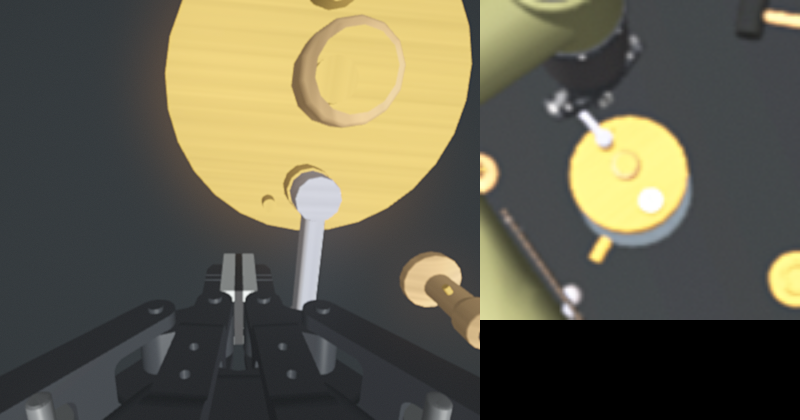

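The fingers, at (240,260), stand on the clockwise side of the lever (310,260). Now I push along the arc.

>>> play_rows(
  series=[-0.0248, 0.0281, 0, 0, 0, -0.014, 0, -0.03, 0.037, 0, 0, 0, 0.025, 0, -0.0357, 0.0451, 0, 0, 0, 0.064, 0, -0.043, 0.053, 0, 0, 0, 0.1, 0, -0.0516, 0.0599, 0, 0, 0, 0.138, 0, -0.061, 0.0655, 0, 0, 0, 0.175, 0, -0.0707, 0.07, 0, 0, 0, 0.212, 0, -0.081, 0.073, 0, 0, 0, 0.25, 0, -0.0918, 0.0748, 0, 0, 0, 0.288, 0, -0.099, 0.075, 0, 0, 0, 0.325, 0, -0.1063, 0.0749, 0, 0, 0, 0.36, 0, -0.1063, 0.0749, 0, 0, 0, 0.369, 0],
)

```text
time_s: 3.67
position: [556.5, 261.7, 121.5]
tcp_rot: [0.82, -0.572, 0.001, -0.002]
contact_force: [0.2, 0.1, 0.3]
width: -0.1
```

```bash
python3 - <<'E'
from h import *
s=robot.state();m=R.from_quat(s['tcp_rot']).as_matrix();print(s['position'],np.degrees(np.arctan2(m[1,0],m[0,0])),s['contact_force'])
shot('wrist','w3');shot('top','top3')
a=cv2.imread('pics/w3.png');b=cv2.imread('pics/top3.png')[140:260,190:310]
o=np.zeros((420,800,3),np.uint8);o[:,:480]=a[:,40:520];o[:320,480:]=cv2.resize(b,(320,320));cv2.imwrite('pics/w3b.png',o)
E
```

```text
[556.51326725 261.65015537 121.48939346] -69.78912680378434 [0.1932033  0.0943149  0.31791859]
```

View pics/w3b.png

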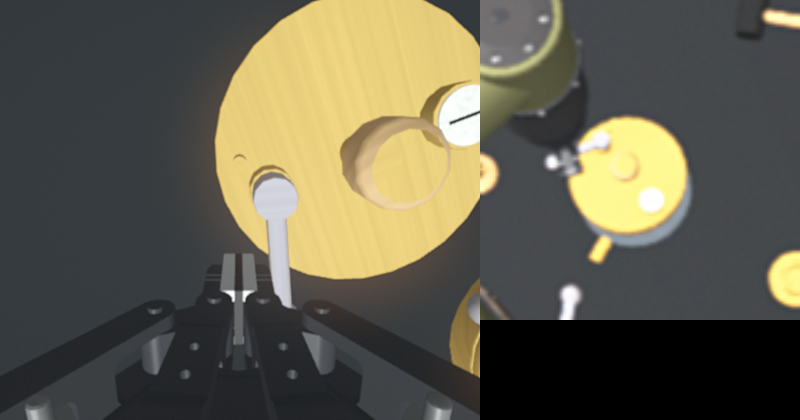

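>>> play_rows(
  series=[-0.006, -0.0006, 0, 0, 0, 0.022, 0, -0.0114, -0.0017, 0, 0, 0, 0.044, 0, -0.0157, -0.0028, 0, 0, 0, 0.061, 0, -0.0199, -0.0041, 0, 0, 0, 0.078, 0, -0.0199, -0.0041, 0, 0, 0, 0.078, 0, -0.0199, -0.0041, 0, 0, 0, 0.078, 0],
)

```text
time_s: 4.27
position: [546.6, 258.9, 120.0]
tcp_rot: [0.882, -0.472, 0.001, -0.001]
contact_force: [1.2, 1.4, 1.2]
width: 0.3
```

```bash
python3 - <<'E'
from h import *
s=robot.state();m=R.from_quat(s['tcp_rot']).as_matrix();print(s['position'],np.degrees(np.arctan2(m[1,0],m[0,0])),s['contact_force'],s['ft_torque'])
p,d=shot('wrist','w4')
# lever edges under hub: bright bluish-grey pixels, rows 225..290
hsv=cv2.cvtColor(p,cv2.COLOR_RGB2HSV)
for v in(230,245,260,275,285):
    r=np.where((hsv[v,:,1]<60)&(hsv[v,:,2]>130))[0];r=r[(r>290)&(r<360)];print(v,r.min() if len(r) else None,r.max() if len(r) else None)
E
```

```text
[546.57847709 258.90438226 119.9945167 ] -56.27198520804488 [1.16073802 1.41868609 1.24457769] [ 0.4409736  -0.33897882  0.0245079 ]
230 306 324
245 307 326
260 309 327
275 311 329
285 313 330
```

```bash
python3 - <<'E'
from h import *
a=onplane('wrist','w4',315,230,137);b=onplane('wrist','w4',321.5,285,137);print(a,b,np.degrees(np.arctan2(*(b-a)[1::-1])))
E
```

```text
[549.31797408 230.29177083 137.        ] [532.8965158 248.6120027 137.       ] 131.8716667595027
```

>>> play_rows(
  series=[0.02, 0.014, 0, 0, 0, 0, 0, 0.04, 0.028, 0, 0, 0, 0, 0, 0.04, 0.028, 0, 0, 0, 0, 0, 0.04, 0.028, 0.06, 0, 0, 0, 0, 0.04, 0.028, 0.13, 0, 0, 0, 0, 0.04, 0.028, 0.2, 0, 0, -0.04, 0.3, -0.043, -0.134, 0.26, 0, 0, -0.08, 1, -0.043, -0.134, 0.26, 0, 0, -0.12, 1, -0.043, -0.134, 0.26, 0, 0, -0.16, 1, -0.043, -0.134, 0.26, 0, 0, -0.2, 1, -0.043, -0.134, 0.26, 0, 0, -0.24, 1, -0.043, -0.134, 0.26, 0, 0, -0.28, 1],
)

```text
time_s: 5.32
position: [523.9, 190.5, 248.8]
tcp_rot: [-0.596, 0.803, 0.0, 0.0]
contact_force: [0.2, -0.1, 0.8]
width: 83.1
```

>>> play_rows(
  series=[0, 0, 0, 0, 0, -0.04, 1, 0, 0, 0, 0, 0, -0.08, 1, 0, 0, 0, 0, 0, -0.12, 1, 0, 0, 0, 0, 0, -0.16, 1, 0, 0, 0, 0, 0, -0.194, 1, 0, 0, 0, 0, 0, -0.194, 1, 0, 0, 0, 0, 0, -0.194, 1],
)

```text
time_s: 5.9
position: [524.1, 191.1, 248.4]
tcp_rot: [-0.333, 0.943, -0.0, -0.0]
contact_force: [-0.7, 0.2, 0.2]
width: 85.1
```

```bash
python3 - <<'E'
from h import *
s=robot.state();m=R.from_quat(s['tcp_rot']).as_matrix();print(s['position'],np.degrees(np.arctan2(m[1,0],m[0,0])),s['contact_force'])
shot('wrist','w5');P=cloud('wrist','w5');shot('top','top5')
a=cv2.imread('pics/w5.png');b=cv2.imread('pics/top5.png')[140:260,190:310]
o=np.zeros((420,800,3),np.uint8);o[:,:480]=a[:,40:520];o[:320,480:]=cv2.resize(b,(320,320));cv2.imwrite('pics/w5b.png',o)
z=P[...,2]
for lo,hi in[(101,113),(145,165)]:
    m=(z>lo)&(z<hi)&(np.hypot(P[...,0]-524,P[...,1]-189)<80);c,r=cv2.minEnclosingCircle(P[m][:,:2].astype(np.float32));print(lo,hi,m.sum(),c,r,np.median(P[m],0))
E
```

```text
[524.14931514 191.06884136 248.41271198] -141.06933056263193 [-0.73013926  0.23740517  0.24420459]
101 113 14076 (524.4210205078125, 193.5736083984375) 65.9015121459961 [518.57985937 188.94278673 108.00931404]
145 165 629 (524.1680297851562, 193.39439392089844) 15.856372833251953 [518.22828814 188.50127118 155.49582067]
```

View pics/w5b.png

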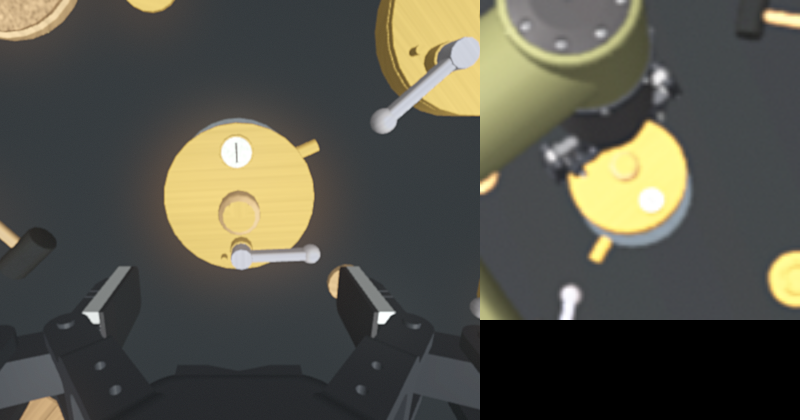

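The tap now reads perpendicular: lever from (242,259) to (312,254), against the dial–hub line (236,151)–(242,258). The wrist depth puts the knob at (524.6,193). I'll descend over it.

>>> play_rows(
  series=[0.001, 0.003, -0.06, 0, 0, -0.003, 1, 0.001, 0.003, -0.12, 0, 0, -0.003, 1, 0.001, 0.003, -0.17, 0, 0, -0.003, 1, 0.001, 0.003, -0.21, 0, 0, -0.003, 1, 0.001, 0.003, -0.24, 0, 0, -0.003, 1, 0.001, 0.003, -0.253, 0, 0, -0.003, 1, 0.001, 0.003, -0.253, 0, 0, -0.003, 1, 0.001, 0.003, -0.253, 0, 0, -0.003, 1],
)

```text
time_s: 6.67
position: [525.2, 192.8, 122.7]
tcp_rot: [-0.328, 0.945, -0.0, 0.0]
contact_force: [-0.1, 0.1, 0.7]
width: 85.4
```

>>> play_rows(
  series=[0, 0, 0, 0, 0, 0, 0.5, 0, 0, 0, 0, 0, 0, 0.4, 0, 0, 0, 0, 0, 0, 0.3, 0, 0, 0, 0, 0, 0, 0.2, 0, 0, 0, 0, 0, 0, 0, 0, 0, 0, 0, 0, 0, 0, 0, 0, 0, 0, 0, 0, 0, 0, 0, 0, 0, 0, 0, 0],
)

```text
time_s: 7.33
position: [525.5, 192.5, 122.9]
tcp_rot: [-0.328, 0.945, -0.0, 0.001]
contact_force: [2.2, -2.7, 3.8]
width: 30.0
```

```bash
python3 - <<'E'
from h import *
s=robot.state();m=R.from_quat(s['tcp_rot']).as_matrix();print(s['position'],np.degrees(np.arctan2(m[1,0],m[0,0])),s['contact_force'],s['ft_torque'],s['width'])
E
```

```text
[525.51528948 192.52775359 122.87573369] -141.75347980054892 [ 2.21363175 -2.72349634  3.83218593] [-1.13527024 -0.84154935  0.02764852] 30.01166429951562
```

>>> play_rows(
  series=[0, 0, 0.003, 0, 0, 0, 0, 0, 0, 0.006, 0, 0, 0, 0, 0, 0, 0.006, 0, 0, 0, 0, 0, 0, 0.006, 0, 0, 0, 0],
)

```text
time_s: 7.67
position: [524.9, 192.4, 123.2]
tcp_rot: [-0.327, 0.945, -0.0, -0.001]
contact_force: [5.9, -2.9, -5.1]
width: 29.5
```

>>> play_rows(
  series=[0, 0, 0.002, 0, 0, 0, 0, 0, 0, 0.004, 0, 0, 0, 0, 0, 0, 0.004, 0, 0, 0, 0, 0, 0, 0.004, 0, 0, 0, 0],
)

```text
time_s: 8.0
position: [524.7, 192.1, 124.1]
tcp_rot: [-0.327, 0.945, -0.0, -0.001]
contact_force: [9.0, -3.7, -9.9]
width: 29.9
```

```bash
python3 - <<'E'
from h import *
s=robot.state();print(s['position'],s['contact_force'],s['ft_torque'],s['width'])
E
```

```text
[524.65791337 192.05965113 124.13573786] [ 8.96513361 -3.68798716 -9.92164316] [-1.30765876 -3.00917851  0.11049562] 29.87636222565716
```

Force is growing with hardly any rise, so it may still be held. I'll relax and measure the tap angle precisely from w5.

>>> play_rows(
  series=[0, 0, -0.006, 0, 0, 0, 0, 0, 0, -0.01, 0, 0, 0, 0, 0, 0, -0.01, 0, 0, 0, 0],
)

```text
time_s: 8.25
position: [525.2, 192.3, 122.9]
tcp_rot: [-0.328, 0.945, -0.001, 0.0]
contact_force: [1.3, -3.4, 5.7]
width: 30.2
```

```bash
python3 - <<'E'
from h import *
s=robot.state();print(s['position'],s['contact_force'],s['ft_torque'],s['width'])
p=np.load('pics/w5.npz')['p'];hsv=cv2.cvtColor(p,cv2.COLOR_RGB2HSV)
for u in(300,308,316,324,332,340,352):
    r=np.where((hsv[240:275,u,1]<70)&(hsv[240:275,u,2]>120))[0]+240;print(u,r.min() if len(r) else None,r.max() if len(r) else None)
cv2.imwrite('pics/w5c.png',cv2.resize(cv2.imread('pics/w5.png')[130:280,200:380],(720,600),interpolation=cv2.INTER_CUBIC))
E
```

```text
[525.21307041 192.29701479 122.85846598] [ 1.34490602 -3.3616647   5.66821223] [-1.38371983 -0.44532662 -0.10656866] 30.15053094314295
300 250 261
308 250 261
316 250 261
324 249 261
332 249 261
340 248 260
352 245 263
```

View pics/w5c.png

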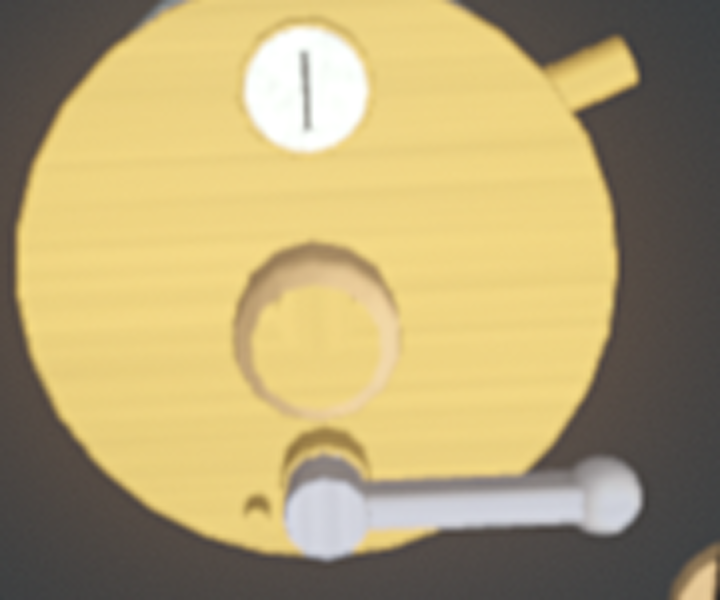

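```bash
python3 - <<'E'
from h import *
f=lambda u,v,z:onplane('wrist','w5',200+u/4-.4,130+v/4-.4,z)[:2]
hub=f(326,516,138);ball=f(608,496,131);d=f(306,89,121)
a=lambda v:np.degrees(np.arctan2(v[1],v[0]))
b=onplane('wrist','w5',340,254,137)-onplane('wrist','w5',300,255.5,137)
print(hub,ball,d,np.hypot(*(ball-hub)),np.hypot(*(hub-d)),'lid',a(hub-d),'lever',a(ball-hub),a(b[:2]))
g=f(560,395,108)-f(40,415,108);print('grain',a(g))
E
```

```text
[555.87342295 221.43498389] [517.28505186 266.83253371] [492.05744618 164.57205437] 59.58187571949255 85.47439175020223 lid 41.702486555471324 lever 130.3648690327198 131.2858224486095
grain 131.293762664142
```

The tap is at about 89° (lever 131°, lid axis 41.7°), so it is open. The pull was only slightly above the lid's weight, and the sideways load suggests skirt rub. I'll lift again, shifted to relieve that load.

>>> play_rows(
  series=[0.002, -0.001, 0.004, 0, 0, 0, 0, 0.003, -0.001, 0.008, 0, 0, 0, 0, 0.004, -0.001, 0.012, 0, 0, 0, 0, 0.004, -0.001, 0.014, 0, 0, 0, 0, 0.004, -0.001, 0.014, 0, 0, 0, 0, 0.004, -0.001, 0.014, 0, 0, 0, 0],
)

```text
time_s: 8.75
position: [526.4, 192.7, 128.4]
tcp_rot: [-0.328, 0.945, 0.0, -0.001]
contact_force: [0.1, -0.9, -5.0]
width: 29.7
```

```bash
python3 - <<'E'
from h import *
s=robot.state();m=R.from_quat(s['tcp_rot']).as_matrix();print(s['position'],s['contact_force'],s['ft_torque'],s['width'],m[:,2])
E
```

```text
[526.42562143 192.69465446 128.44355   ] [ 0.12245874 -0.94862154 -5.03438773] [ 0.00421473 -0.0268274   0.00182169] 29.70773847968693 [-1.24742183e-03  2.24865052e-04 -9.99999197e-01]
```

It's free, at 5 N of weight. I'll lift straight up.

>>> play_rows(
  series=[0, 0, 0.012, 0, 0, 0, 0, 0, 0, 0.024, 0, 0, 0, 0, 0, 0, 0.036, 0, 0, 0, 0, 0, 0, 0.05, 0, 0, 0, 0, 0, 0, 0.07, 0, 0, 0, 0, 0, 0, 0.09, 0, 0, 0, 0, 0, 0, 0.11, 0, 0, 0, 0, 0, 0, 0.125, 0, 0, 0, 0, 0, 0, 0.134, 0, 0, 0, 0, 0, 0, 0.134, 0, 0, 0, 0],
)

```text
time_s: 9.58
position: [527.4, 192.6, 197.6]
tcp_rot: [-0.328, 0.945, 0.0, 0.001]
contact_force: [0.6, 0.4, -5.1]
width: 29.4
```

```bash
python3 - <<'E'
from h import *
s=robot.state();print(s['position'],s['contact_force'],s['width'])
shot('side','side6');shot('top','top6')
P=cloud('top','top6');z=P[...,2]
m=(z>12)&(z<30)&(np.hypot(P[...,0]-488,P[...,1]+138)<95);c,r=cv2.minEnclosingCircle(P[m][:,:2].astype(np.float32));print(c,r,np.median(P[m],0))
p=np.load('pics/top6.npz')['p'];h=cv2.cvtColor(p,cv2.COLOR_RGB2HSV)
mm=np.zeros(z.shape,np.uint8);cv2.circle(mm,(349,223),36,1,-1);mk=((h[...,2]>80)&(mm>0)).astype(np.uint8)
cs=max(cv2.findContours(mk,0,2)[0],key=cv2.contourArea);e=cv2.fitEllipse(cs);print(e,onplane('top','top6',*e[0],18))
a=cv2.imread('pics/side6.png')[130:270,190:376];b=cv2.imread('pics/top6.png')[150:290,210:396]
cv2.imwrite('pics/c6.png',np.hstack([cv2.resize(a,(400,300)),cv2.resize(b,(400,300))]))
E
```

```text
[527.35212352 192.5732519  197.58939462] [ 0.55991393  0.42503738 -5.1246725 ] 29.434883999425846
(490.6662902832031, -140.2754364013672) 84.75485229492188 [ 488.7158581  -139.55295122   20.01585346]
((348.4750671386719, 223.1754913330078), (52.89665603637695, 55.066444396972656), 117.42619323730469) [ 489.14176317 -138.29443425   18.        ]
```

View pics/c6.png

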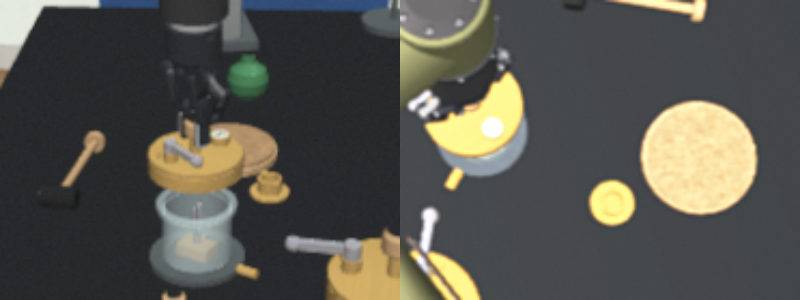

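Side view: the lid hangs level and clear of the jar, with the tap still square. I'll carry it partway, then measure the cork with the wrist camera.

>>> play_rows(
  series=[0, -0.015, 0, 0, 0, 0, 0, -0.002, -0.045, 0, 0, 0, 0, 0, -0.005, -0.09, 0, 0, 0, 0, 0, -0.01, -0.14, 0, 0, 0, 0, 0, -0.015, -0.19, 0, 0, 0, 0, 0, -0.02, -0.24, 0, 0, 0, 0, 0, -0.023, -0.29, 0, 0, 0, 0, 0, -0.026, -0.34, 0, 0, 0, 0, 0, -0.028, -0.385, 0, 0, 0, 0, 0, -0.03, -0.42, 0, 0, 0, 0, 0, -0.03, -0.44, 0, 0, 0, 0, 0, -0.03, -0.445, 0, 0, 0, 0],
)

```text
validation failed for argument at $.se...
```

```bash
python3 - <<'E'
from h import *
shot('wrist','w7')
s=robot.state();print(s['position'],s['contact_force'],s['width'])
P=cloud('wrist','w7');z=P[...,2]
m=(z>15)&(z<25)&(np.hypot(P[...,0]-488,P[...,1]+138)<95);c,r=cv2.minEnclosingCircle(P[m][:,:2].astype(np.float32));print(m.sum(),c,r,np.median(P[m],0))
m=(z>145)&(z<200)&(np.hypot(P[...,0]-513,P[...,1]+30)<80);print('lid z',np.nanpercentile(z[m],[5,25,50,75]),m.sum())
k=m&(abs(z-np.nanmedian(z[m]))<4);c,r=cv2.minEnclosingCircle(P[k][:,:2].astype(np.float32));print(c,r)
A=np.c_[P[k][:,:2],np.ones(k.sum())];print('tilt',np.linalg.lstsq(A,P[k][:,2],rcond=None)[0][:2])
E
```

```text
[526.60489991 192.35076761 195.25927666] [-0.4317991  -0.15643325 -6.77966282] 30.110925132305066
636 (537.7540283203125, -71.59617614746094) 23.781620025634766 [538.80166598 -77.37819858  19.51125772]
lid z nan 0
(0.0, 0.0) 0.0
tilt [0. 0.]
  return np.nanmean(a, axis, out=out, keepdims=keepdims)
  return np.nanmean(a, axis, out=out, keepdims=keepdims)
```

View pics/w7.png

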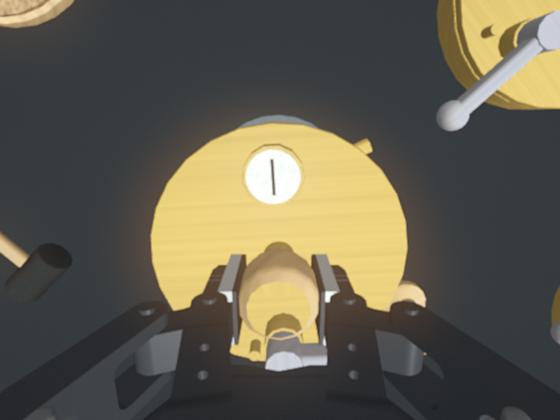

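The move call was refused, so nothing moved. The wrist view shows the knob firmly between the pads at (278,290). I'll resend it in a shorter form.

>>> play_rows(
  series=[0, -0.015, 0, 0, 0, 0, 0, -0.002, -0.045, 0, 0, 0, 0, 0, -0.005, -0.09, 0, 0, 0, 0, 0, -0.01, -0.14, 0, 0, 0, 0, 0, -0.015, -0.19, 0, 0, 0, 0, 0, -0.02, -0.24, 0, 0, 0, 0, 0, -0.023, -0.29, 0, 0, 0, 0, 0, -0.026, -0.34, 0, 0, 0, 0, 0, -0.03, -0.39, 0, 0, 0, 0, 0, -0.03, -0.43, 0, 0, 0, 0, 0, -0.03, -0.445, 0, 0, 0, 0, 0],
)

```text
time_s: 10.65
position: [511.0, -33.5, 196.0]
tcp_rot: [-0.326, 0.945, -0.0, -0.0]
contact_force: [0.5, 0.4, -5.1]
width: 30.0
```

```bash
python3 - <<'E'
from h import *
shot('wrist','w7')
s=robot.state();print(s['position'],s['contact_force'],s['width'])
P=cloud('wrist','w7');z=P[...,2]
m=(z>15)&(z<25)&(np.hypot(P[...,0]-488,P[...,1]+138)<95);c,r=cv2.minEnclosingCircle(P[m][:,:2].astype(np.float32));print(m.sum(),c,r,np.median(P[m],0))
m=(z>165)&(z<195)&(np.hypot(P[...,0]-513,P[...,1]+30)<80);print('lid z',np.nanpercentile(z[m],[5,25,50,75]),m.sum())
k=m&(abs(z-np.nanmedian(z[m]))<4);c,r=cv2.minEnclosingCircle(P[k][:,:2].astype(np.float32));print(c,r)
A=np.c_[P[k][:,:2],np.ones(k.sum())];print('tilt',np.linalg.lstsq(A,P[k][:,2],rcond=None)[0][:2])
E
```

```text
[511.15912286 -33.45077204 196.00029076] [-0.28252786 -0.28336792 -5.67136389] 29.819494891234505
20647 (491.88726806640625, -136.88038635253906) 83.61973571777344 [ 478.4134306  -151.78368565   19.92317309]
lid z [180.02370732 180.68529004 181.13515152 181.64694793] 35316
(510.08026123046875, -32.71171569824219) 66.28497314453125
tilt [0.00107649 0.00388131]
```

>>> play_rows(
  series=[-0.004, -0.02, 0, 0, 0, 0, 0, -0.01, -0.06, 0, 0, 0, 0, 0, -0.02, -0.11, 0, 0, 0, 0, 0, -0.03, -0.16, 0, 0, 0, 0, 0, -0.0376, -0.195, 0, 0, 0, 0, 0, -0.0376, -0.209, 0, 0, 0, 0, 0, -0.0376, -0.209, -0.04, 0, 0, 0, 0, -0.0376, -0.209, -0.09, 0, 0, 0, 0, -0.0376, -0.209, -0.14, 0, 0, 0, 0, -0.0376, -0.209, -0.17, 0, 0, 0, 0, -0.0376, -0.209, -0.18, 0, 0, 0, 0],
)

```text
time_s: 11.62
position: [491.2, -134.1, 102.3]
tcp_rot: [-0.328, 0.945, 0.001, -0.002]
contact_force: [-1.1, -0.3, -5.6]
width: 29.7
```

```bash
python3 - <<'E'
from h import *
shot('wrist','w8');shot('side','side8');shot('top','top8')
s=robot.state();print(s['position'],s['contact_force'],s['width'])
P=cloud('wrist','w8');z=P[...,2]
m=(z>80)&(z<105)&(np.hypot(P[...,0]-491,P[...,1]+137)<80);k=m&(abs(z-np.nanmedian(z[m]))<4);c,r=cv2.minEnclosingCircle(P[k][:,:2].astype(np.float32));print(c,r,np.nanmedian(z[k]))
a=cv2.imread('pics/side8.png')[130:270,204:390];b=cv2.imread('pics/top8.png')[150:290,260:446]
cv2.imwrite('pics/c8.png',np.hstack([cv2.resize(a,(400,300)),cv2.resize(b,(400,300))]))
E
```

```text
[ 493.37912468 -134.63903942  106.71292027] [ 0.98442635 -0.0424765  -4.49555264] 29.67586328285995
(489.6388854980469, -133.1973419189453) 65.9850845336914 87.46915152321759
```

View pics/c8.png

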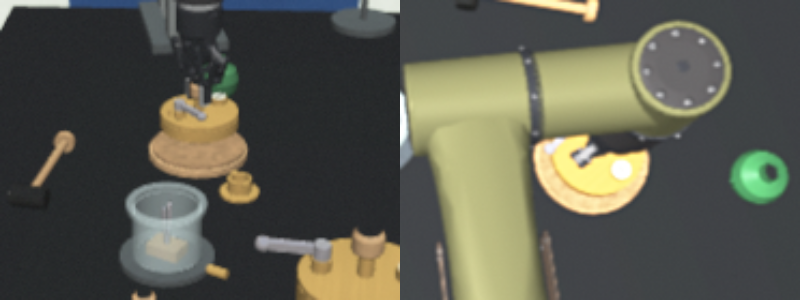

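The lid hangs over the cork, level. Lower slowly with a 3 mm correction in y.

>>> play_rows(
  series=[0, -0.006, -0.015, 0, 0, 0, 0, 0, -0.006, -0.03, 0, 0, 0, 0, 0, -0.006, -0.045, 0, 0, 0, 0, 0, -0.006, -0.056, 0, 0, 0, 0, 0, -0.006, -0.064, 0, 0, 0, 0, 0, -0.006, -0.07, 0, 0, 0, 0, 0, -0.006, -0.074, 0, 0, 0, 0, 0, -0.006, -0.076, 0, 0, 0, 0, 0, -0.006, -0.076, 0, 0, 0, 0, 0, -0.006, -0.076, 0, 0, 0, 0],
)

```text
time_s: 12.6
position: [493.2, -137.6, 68.2]
tcp_rot: [-0.328, 0.945, -0.0, 0.0]
contact_force: [-0.3, 0.5, -6.5]
width: 29.9
```

```bash
python3 - <<'E'
from h import *
s=robot.state();print(s['position'],s['contact_force'],s['width'])
E
```

```text
[ 493.24055498 -137.64592218   68.23969676] [-0.32778902  0.50304848 -6.52071807] 29.885823261195824
```

>>> play_rows(
  series=[0, 0, -0.002, 0, 0, 0, 0, 0, 0, -0.004, 0, 0, 0, 0, 0, 0, -0.006, 0, 0, 0, 0, 0, 0, -0.007, 0, 0, 0, 0, 0, 0, -0.007, 0, 0, 0, 0],
)

```text
time_s: 13.02
position: [493.2, -137.7, 64.9]
tcp_rot: [-0.328, 0.945, -0.0, 0.0]
contact_force: [-1.9, 0.5, -2.7]
width: 30.0
```

```bash
python3 - <<'E'
from h import *
s=robot.state();print(s['position'],s['contact_force'],s['ft_torque'],s['width'])
E
```

```text
[ 493.2095519  -137.71525026   64.93574747] [-1.94623197  0.4750048  -2.7108304 ] [0.10904247 0.49076484 0.02687542] 30.042745243130597
```

Contact has begun, as part of the weight is off. One millimetre more, then open and rise.

>>> play_rows(
  series=[0, 0, -0.002, 0, 0, 0, 0, 0, 0, -0.002, 0, 0, 0, 0, 0, 0, -0.002, 0, 0, 0, 0.4, 0, 0, -0.002, 0, 0, 0, 0.6, 0, 0, -0.002, 0, 0, 0, 1, 0, 0, -0.002, 0, 0, 0, 1, 0, 0, -0.002, 0, 0, 0, 1, 0, 0, -0.002, 0, 0, 0, 1, 0, 0, -0.002, 0, 0, 0, 1, 0, 0, -0.002, 0, 0, 0, 1],
)

```text
time_s: 13.85
position: [493.1, -137.6, 63.5]
tcp_rot: [-0.328, 0.945, 0.0, -0.0]
contact_force: [0.4, -0.3, -0.1]
width: 85.4
```

>>> play_rows(
  series=[0, 0, 0.03, 0, 0, 0, 1, 0, 0, 0.07, 0, 0, 0, 1, 0, 0, 0.12, 0, 0, 0, 1, 0, 0, 0.18, 0, 0, 0, 1, 0, 0, 0.25, 0, 0, 0, 1, 0, 0, 0.32, 0, 0, 0, 1, 0, 0, 0.36, 0, 0, 0, 1, 0, 0, 0.36, 0, 0, 0, 1, 0, 0, 0.36, 0, 0, 0, 1, 0, 0, 0.36, 0, 0, 0, 1],
)

```text
time_s: 14.68
position: [492.8, -137.4, 242.4]
tcp_rot: [-0.328, 0.945, 0.001, -0.001]
contact_force: [0.4, 0.1, -1.2]
width: 85.3
```

```bash
python3 - <<'E'
from h import *
shot('wrist','w9')
s=robot.state();print(s['position'],s['contact_force'],s['width'],s['time_s'])
P=cloud('wrist','w9');z=P[...,2];D=np.hypot(P[...,0]-491,P[...,1]+137)
k=(z>46)&(z<54)&(D<80);c,r=cv2.minEnclosingCircle(P[k][:,:2].astype(np.float32));print('lid',c,r,np.nanmedian(z[k]))
A=np.c_[P[k][:,:2],np.ones(k.sum())];print('tilt',np.linalg.lstsq(A,P[k][:,2],rcond=None)[0][:2])
k=(z>13)&(z<25)&(D<95);c,r=cv2.minEnclosingCircle(P[k][:,:2].astype(np.float32));print('cork',c,r)
E
```

```text
[ 492.64120069 -137.47915684  241.95557913] [-0.38289445  0.61829834 -0.90327616] 85.44290727850775 14.7333
lid (492.4875183105469, -136.44093322753906) 65.87566375732422 50.02501050764147
tilt [0.0008536  0.00118457]
cork (491.9420166015625, -137.11386108398438) 84.61113739013672
```

View pics/w9.png

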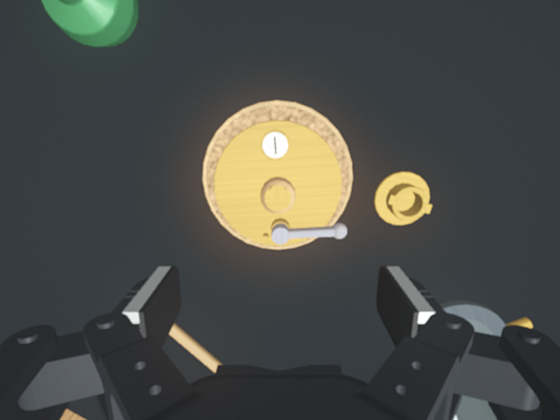

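The lid is centred on the cork within 1 mm, top at z = 50.0 and tilt about 0.0015 rad. The tap lever (281,234)–(340,231) is square to the dial axis, and the gripper is clear.

```bash
python3 -c "
from cell import workorder;print(workorder.close_job())"
```

```text
the job is handed in; nothing more can be done
None
```

The job is done and handed in at about 14.7 s on the clock; no verdict is reported. I opened the tap with the closed fingertips, lifted the lid by its knob and set it down on the cork rest.

- **Tap:** images taken after the push put it at about 89° open. After placing, the lever still looks square to the lid's axis.
- **Placing:** the lid's centre is about 1 mm from the cork's centre. Its top is at z = 50.0 mm, which matches the skirt lying flat on the cork, and its tilt is about 0.0015 rad. The gripper is open and about 180 mm above, touching nothing.
- **Bystanders:** I did not measure the mallet, bulb or stem again at the end. They looked unmoved wherever they showed in later pictures, and the arm never came near them.

Things that went wrong or disagreed:
- **First lift:** the lid resisted, with about 10 N upward and 9 N sideways. I relaxed the pull, checked the tap angle, shifted about 2 mm sideways, and then it came free.
- **Camera mismatch:** the top camera read about 2–4 mm lower in y than the wrist camera, so I used the wrist camera's values for placing.
- **Refused move:** one move call was refused as invalid. The arm did not move, and I sent a shorter version.

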